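# Clamp a thin tube for cross-drilling to the set force

### The job

Take the brass tube from its wooden rest, lay it in the fixture's V-groove and slide it gently under the clamp until its end is fully home against the end stop. Then turn the handwheel clockwise by its crank handle until the red indicator pin pops out of the hub, and stop right there: any tighter and the thin tube is crushed out of round. Let go, with the tube still home, and leave the other things on the bench where they are.

Things in the scene. Friction and masses are not known exactly. Their poses are not given: they have to be found in the camera images.
- tube_center (a point): centre of the thin-walled brass tube: 30 mm outside diameter, 200 mm long, both ends alike, loose, about 0.16 kg. Its y axis runs along the tube. It starts lying level in a wooden rest, its centre 48 mm above the bench. The rest is 122 mm long, so about 39 mm of the tube overhangs at each end and can be gripped there, with free space down to the bench.
- tube: the same brass tube; origin at its centre, y along it
- fixture: dark green cast drilling fixture bolted to the bench, base 160 x 185 x 14 mm. Origin on the bench top right under the screw's axis; z up, y along the V-groove. The steel V-block reaches from y = -30 to +100 mm, the base to +109 mm. A column on the +x side (x = 49 to 91 mm) carries the over-arm with the screw above the V-block; its boss, 48 mm across, starts 120 mm above the bench.
- tube_home (a point): where the tube's centre lies when it is fully home: y = +65 mm in the fixture's frame, 48 mm above the bench, fixture axes (y along the groove). The 90 degree groove is open at its +y end and from above; the tube is slid in toward -y under the clamp until its end meets the stop. The outer 56 mm of the tube then overhang the base at the +y end.
- end_stop: dark steel end stop of the fixture, an upright plate across the -y end of the V-groove, 34 mm wide, top 60 mm above the bench; its origin is the fixture's origin. More than 40 N against it counts as ramming; sliding in the groove rubs with a few N, up to about 8 N. Let go, the tube may stay tipped by a few degrees; the clamp beds it level.
- stop_face (a point): centre of the end stop's face that the tube's end must touch, at y = -35 mm in the fixture's frame, 48 mm above the bench; fixture axes.
- foot: pressure foot of the clamp, a steel disc 25 mm across under the screw's spring housing (33 mm across), with a brass shoe 24 mm across below it; origin on the screw's axis. It does not turn. Shoes of different thickness are in use, so the height at which the shoe meets the tube is not known: it starts 3 to 14 mm above the tube. Spring: 15 N preload, then 10 N per mm.
- wheel_hub (a point): centre of the top of the handwheel's hub, on the screw's axis, about 199 mm above the bench at the start. The black handwheel is a solid disc 117 mm across. It and its handle sink with the screw.
- crank_grip (a point): centre of the black crank handle that stands upright on the handwheel, 46 mm from the screw's axis: a round grip 18 mm across and 43 mm high that spins freely on its own stud; its middle lies 41 mm above the hub's top, its lower end 19 mm above it. It can be held while the fingers keep their heading and led round the circle.
- handwheel (a joint): angle of the handwheel in rad; grows as it is turned clockwise seen from above, which tightens: one turn lowers the screw by 10 mm. It stays where it is left (friction about 0.17 N m, rising to about 0.28 N m under load). At 0 the crank handle points along the fixture's +y; it starts between 0.9 and 3.7; from there to the pop it takes about 4 to 11 rad.
- indicator_pin (a joint): height in m of the red indicator pin, 11 mm across, above the middle of the handwheel's hub: 0 while flush, 0.010 once it has popped out. A sear lets it go when the foot presses with the set force, which differs a little from day to day (45 to 53 N). Above 66 N the tube is crushed. From the pop to that limit the wheel has at least about 0.8 rad to go.
- tape_measure: yellow-brown pocket tape measure, 62 x 81 x 33 mm, lying flat, loose, a bystander; origin under its middle
- sanding_block: cork sanding block, 66 x 110 x 29 mm, loose, a bystander; origin under its middle

How it is judged (in metres and radians):
On the way, in this order (a step that is already met when the one before it is completed fails the run):
1. the tube lies in the V-groove with its end home against the stop, while the clamp does not yet press on it (y of tube_center in the frame of fixture between 0.061 and 0.0675 m and x of tube_center in the frame of fixture between -0.003 and 0.003 m and z of tube_center in the frame of fixture below 0.053 m and angle between the y axis of tube and the y axis of fixture, either way round below 0.08 rad and contact force between foot and tube below 1 N), for 0.2 s.
2. the red pin has popped out with the tube still home (y of tube_center in the frame of fixture between 0.061 and 0.0675 m and x of tube_center in the frame of fixture between -0.003 and 0.003 m and z of tube_center in the frame of fixture below 0.051 m and angle between the y axis of tube and the y axis of fixture, either way round below 0.04 rad and value of joint indicator_pin above 0.006 m), for 0.2 s.
At the end, for the whole second after the job is handed in: the tube lies in the V-groove with its end within 2.5 mm of the stop, the red pin stands out more than 6 mm, the foot presses the tube with 30 to 66 N, and the handwheel stands still (all of step 2 and contact force between foot and tube between 30 and 66 N and velocity of joint handwheel between -0.05 and 0.05 rad/s); the robot touches nothing.
It fails at once if the foot presses the tube with more than 66 N (crushed out of round) (contact force between foot and tube above 66 N).
It fails at once if the tube is rammed into the end stop with more than 40 N (contact force between end_stop and tube above 40 N).
It fails at once if the tape measure or the sanding block is moved more than 3 cm (distance of any of tape_measure, sanding_block from where it was at the start of the episode above 0.03 m).
It also fails if it takes over 61 s, if anything falls off the work surface, if the arm or the gripper's body presses on something with over 40 N, if the wrist force passes 120 N, or if a joint passes its speed limit or range.

### The arm

A 6-joint arm with a two-finger parallel gripper is mounted at the origin on a cart in front of the work surface, level with it; the furniture and walls round the work are solid. World frame = base frame: x ahead of the robot, y to its left, z up, the work surface at z = 0. Lengths are in mm, angles in degrees, forces in N, time in s.
With the tool pointing down it reaches from about 350 to 850 mm from the base axis. Payload 8.1 kg.
Tool frame: the origin (TCP) lies at the very end of the fingers, on their centre line; the grasp point (between the pads) lies 19 mm behind it (r.grip_depth is the distance from the TCP to the grasp point, in mm); y points along the fingers, z is the direction in which the jaws open and shut, and the axes are right-handed (so a half turn about y gives the same grasp; the last joint's range is limited). The gripper opens to 85 mm and grips with 20 to 120 N. Pads are 22 mm wide; open, the fingers measure 114 mm over their backs; the gripper's body (76 mm by 85 mm) begins 54 mm behind the grasp point. The pads swing forward as they close: fully open they stand 13 mm farther back than shut.
Start: joints at [-73.705, 7.471, 85.268, -0, 87.261, -4.893], TCP at [216.877, -559.437, 202.192] pointing down, gripper open.
Joint ranges: [-169.43, 169.43], [-51.17, 129.36], [1.28, 143.12], [-76.62, 256.62], [0, 156.53], [-152.29, 152.29]. Speed limits (degrees/s): [136.94, 136.94, 159.86, 180, 180, 180].

### API

Orientations are given as [roll, pitch, yaw] about the fixed x, y, z axes, in that order (R = Rz(yaw) Ry(pitch) Rx(roll)).
In Python, from bench import readout, eyes, r gives the robot as it stands. The module is installed in compiled form; this text tells all that it offers.
- The arm moves only by the tool move_arm, never from a script. Its argument "motion" is text: rows parted by semicolons, each of 6 numbers parted by spaces: the shift along the world's x, y, z in cm, then the turn, a rotation vector about the world's x, y, z in degrees. A call has 1 to 10 rows; each row is the pose to reach, as a shift and turn from the pose commanded when the call began; what a row does not reach only later rows make up. A row lasts 1/12 s, in which the tool goes at most 41.7 mm and 7.16 degrees, less where a joint would pass 70% of its speed; a pose out of reach is approached as far as the arm can. A call with a gripper value outside its range is refused whole. "fingers" is the finger opening in cm, from 0 to 8.54, set as the call begins (left out, the last holds). The fingers move at their own pace and stop on an object; "squeeze" is the grip in N (left out, the last holds). Time passes only in rows, so rows that repeat a pose let the fingers close. It gives the time, the measured TCP pose, the force and the opening at its end, in the units of the state.
- readout.sense(): the state, without advancing time (a new reading comes with each control period).
- eyes.snapshot(name): name is "scene" or "top"; returns a dict with "image" (384x512x3 uint8, blue, green, red), "fx", "fy", "cx", "cy" (pixels), "world_to_cam" (4x4, takes a point from world to camera coordinates). Camera axes: x right, y down, z forward; pixel columns grow to the right and rows downward; lengths in mm; the calibration is good to about 2 mm. A picture is of the moment at which its call begins. There is no depth.
- r.hand_in(): hands the job in, once; it reports no verdict.
The state is a dict: "time": time; "joint_pos": joint angles; "qd": joint speeds; "joint_efforts": joint torques, N m; "tool_pos": TCP position; "tcp_rot": TCP orientation; "ft_force": force on the tool from outside, world axes, zero at the start; "wrist_torque": the same for the moment, N m; "finger_gap": finger opening in mm.
Only numpy, scipy, OpenCV 4.12 (cv2) and the standard library are available. Lean on these libraries where they do the work, as an engineer would, in place of code of your own. Each camera call takes 0.05 s, during which the arm holds its last target. There are 200 camera calls.

## Working session

There is one attempt and no reset: what is moved stays moved. The work goes in short steps, Python scripts to look and compute and a tool call to move; the robot and the scene stay as the last step left them, time stands still between calls to the robot, and variables do not carry over. Pictures are saved under pics/ and viewed, about 8 in all and at most 12, crops included, and the job is handed in when it is done.

Besides the shell and the picture viewer there is one more tool, called after ">>>" as name(argument=value, ...), one argument or row to a line, values as JSON. move_arm: Moves the arm, as the interface text tells. Its arguments: {"type":"object","properties":{"motion":{"type":"string"},"fingers":{"type":"number"},"squeeze":{"type":"number"}},"required":["motion"]}

```bash
mkdir -p pics
cat > h.py <<'E'
import numpy as np,cv2
from bench import readout,eyes,r
def snap(n,f,crop=None,k=1):
    d=eyes.snapshot(n); im=d["image"]
    np.savez("cal_"+n+".npz",K=np.array([d["fx"],d["fy"],d["cx"],d["cy"]]),T=np.array(d["world_to_cam"]))
    if crop: x0,y0,x1,y1=crop; im=im[y0:y1,x0:x1]
    im=cv2.resize(im,None,fx=k,fy=k,interpolation=cv2.INTER_CUBIC)
    cv2.imwrite("pics/"+f,im)
def atz(n,u,v,z):
    c=np.load("cal_"+n+".npz");fx,fy,cx,cy=c["K"];T=c["T"];R=T[:3,:3];o=-R.T@T[:3,3]
    d=R.T@np.array([(u-cx)/fx,(v-cy)/fy,1]);return o+d*(z-o[2])/d[2]
def proj(n,p):
    c=np.load("cal_"+n+".npz");fx,fy,cx,cy=c["K"];T=c["T"];q=T[:3,:3]@np.array(p)+T[:3,3]
    return np.array([fx*q[0]/q[2]+cx,fy*q[1]/q[2]+cy])
E
python3 - <<'E'
from h import *
snap("top","top1.png",k=1.5);snap("scene","sc1.png",k=1.5)
for n in("top","scene"):
    c=np.load("cal_%s.npz"%n);T=c["T"];print(n,c["K"],-T[:3,:3].T@T[:3,3],T[:3,:3].round(3).tolist())
s=readout.sense();print(s)
E
```

```text
top [484.1913193  484.1913193  251.20108997 185.09337646] [ -65.38306211  -97.07843197 1507.84904637] [[-0.103, -0.995, -0.0], [-0.91, 0.094, -0.404], [0.402, -0.041, -0.915]]
scene [494.36127956 494.36127956 260.78843651 193.64749021] [  47.62902535  789.1258621  1060.69599908] [[-0.889, -0.459, -0.008], [-0.292, 0.578, -0.762], [0.354, -0.675, -0.648]]
{'time': 0.1, 'joint_pos': array([-7.37057298e+01,  7.51203870e+00,  8.53239820e+01,  5.65580486e-04,
        8.72631929e+01, -4.89444611e+00]), 'qd': array([-0.00741433,  0.01717848, -0.17042753, -0.01005099,  0.01507638,
        0.0056381 ]), 'joint_efforts': array([ 9.38984449e-04, -5.70947993e+01, -5.01943767e+01, -2.10568442e-04,
        8.08046112e-03,  2.21807102e-05]), 'tool_pos': array([ 216.71705392, -558.89071867,  201.22725097]), 'tcp_rot': array([-9.00988036e+01,  9.02776242e-03, -1.58811319e+02]), 'ft_force': array([ 0.85152634,  0.48708753, -0.41441627]), 'wrist_torque': array([ 0.01238378,  0.03612131, -0.01422776]), 'finger_gap': 85.73290415813868}
```

View pics/top1.png

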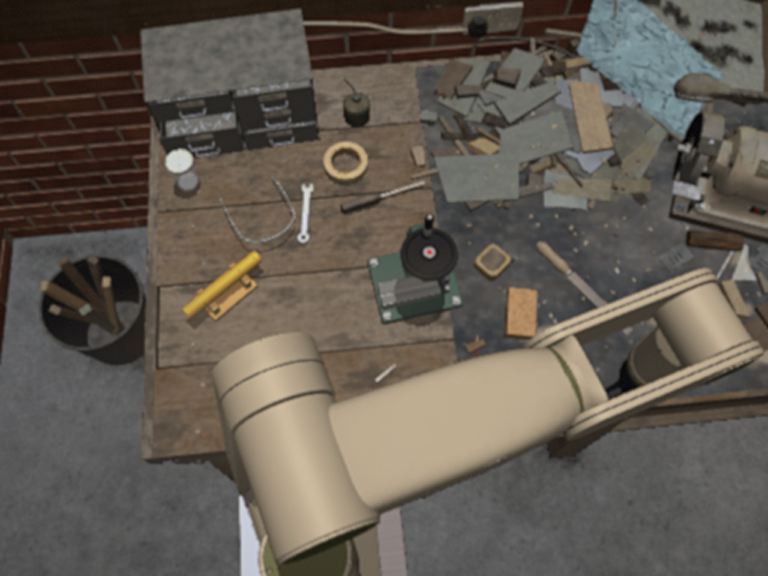

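View pics/sc1.png

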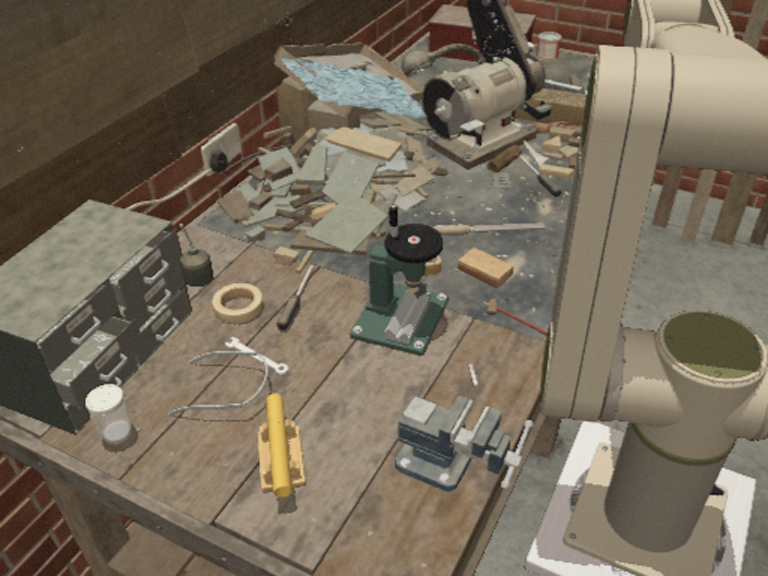

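The top view shows the tube from about (188,312) to (257,259) and the fixture wheel hub at (429,252), with the crank at (430,222). The groove opens to the left, toward (385,290). The scene view agrees. I'll enlarge crops next.

Run:
```python
from h import *
a=eyes.snapshot("top")["image"];b=eyes.snapshot("scene")["image"]
f=lambda i,x,y,w,h,k:cv2.resize(i[y:y+h,x:x+w],None,fx=k,fy=k,interpolation=cv2.INTER_CUBIC)
# tiles 4x, 100x75 -> 400x300
t=[f(a,110,150,100,75,4),f(a,230,140,100,75,4),f(b,150,255,100,75,4),f(b,220,130,100,75*4//3,3)[:300]]
t[3]=cv2.copyMakeBorder(t[3],0,0,0,100,cv2.BORDER_CONSTANT)
cv2.imwrite("pics/crops.png",np.vstack([np.hstack(t[:2]),np.hstack(t[2:])]))
```

```text
(no output)
```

View pics/crops.png

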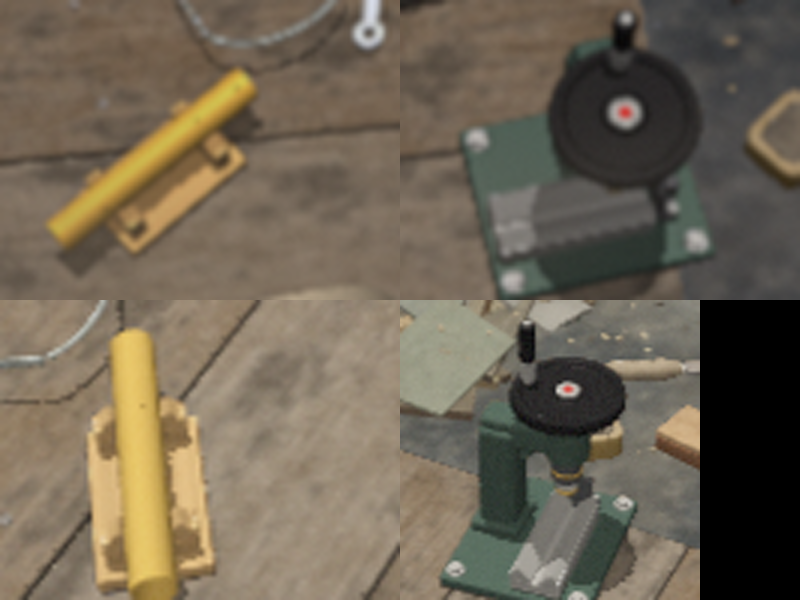

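The crops show these full-image pixels:

| Feature | Top view | Scene view |
|---|---|---|
| Tube ends | (125.5,208), (171.5,170) | (183,264), (189,328) |
| Hub pin | (286.2,168) | (276,160) |
| Crank top | (286.5,144.5) | (262.3,138.3) |
| Base screws | (249.2,174.5), (258,210), (304.2,200) | not read |

Run:
```python
from h import *
p=lambda *a:print(*[x.round(1) if hasattr(x,'round') else x for x in a])
a=atz("top",125.5,208,48);b=atz("top",171.5,170,48);p("tube top",a,b,(a+b)/2,np.linalg.norm(a-b),np.degrees(np.arctan2(b[1]-a[1],b[0]-a[0])))
a=atz("scene",183,264,50);b=atz("scene",189,328,48);p("tube sc",a,b,(a+b)/2,np.linalg.norm(a-b),np.degrees(np.arctan2(b[1]-a[1],b[0]-a[0])))
p("hub",atz("top",286.2,168,199),atz("scene",276,160,199))
p("crank",atz("top",286.5,144.5,262),atz("scene",262.3,138.3,262))
B=[atz("top",*q,16) for q in((249.2,174.5),(258,210),(304.2,200))]
p("bolts",*B); 
for i,j in((1,0),(2,1)):
  d=B[j]-B[i];p(np.linalg.norm(d),np.degrees(np.arctan2(d[1],d[0])))
for n,q in(("tape",(323,175)),("block",(347,208))):p(n,atz("top",*q,30))
```

```text
tube top [537.3 249.2  48. ] [658.2  96.4  48. ] [597.7 172.8  48. ] 194.8 -51.6
tube sc [653.   92.6  50. ] [526.4 254.2  48. ] [589.7 173.4  49. ] 205.2 128.1
hub [ 554.6 -266.3  199. ] [ 548.4 -263.4  199. ]
crank [ 600.3 -269.1  262. ] [ 592.7 -262.9  262. ]
bolts [ 629.9 -161.6   16. ] [ 498.5 -177.4   16. ] [ 518.  -333.9   16. ]
132.3 6.9
157.8 97.1
tape [ 596. -408.   30.]
block [ 470.3 -466.7   30. ]
```

>>> move_arm(
  motion="32.7 79.5 6 0 0 107;32.7 79.5 6 0 0 107;32.7 79.5 6 0 0 107;32.7 79.5 6 0 0 107;32.7 79.5 6 0 0 107;32.7 79.5 6 0 0 107;32.7 79.5 6 0 0 107;32.7 79.5 6 0 0 107;32.7 79.5 6 0 0 107;32.7 79.5 6 0 0 107",
  fingers=8.5,
)

```text
time: 1.03
tool_pos: [375.2, -173.1, 231.4]
tcp_rot: [-90.0, -0.0, -86.9]
ft_force: [0.5, 0.1, 1.2]
finger_gap: 85.3
```

>>> move_arm(
  motion="16.9 40.9 -4 0 0 35.1;16.9 40.9 -4 0 0 35.1;16.9 40.9 -4 0 0 35.1;16.9 40.9 -4 0 0 35.1;16.9 40.9 -4 0 0 35.1;16.9 40.9 -4 0 0 35.1;16.9 40.9 -4 0 0 35.1;16.9 40.9 -4 0 0 35.1;16.9 40.9 -4 0 0 35.1;16.9 40.9 -4 0 0 35.1",
)

```text
time: 1.87
tool_pos: [533.7, 210.7, 193.2]
tcp_rot: [-90.0, -0.0, -52.1]
ft_force: [0.7, -1.6, 0.1]
finger_gap: 84.6
```

>>> move_arm(
  motion="0 0.9 -4 0 0 0;0 0.9 -8 0 0 0;0 0.9 -8 0 0 0",
)

```text
time: 2.12
tool_pos: [527.5, 216.9, 104.4]
tcp_rot: [-90.8, 0.3, -52.0]
ft_force: [-2.7, -0.3, -3.5]
finger_gap: 85.4
```

Run:
```python
from h import *
a=eyes.snapshot("top")["image"];b=eyes.snapshot("scene")["image"]
f=lambda i,x,y,w,h,k:cv2.resize(i[y:y+h,x:x+w],None,fx=k,fy=k,interpolation=cv2.INTER_CUBIC)
t=[f(a,100,140,100,75,4),f(a,230,140,100,75,4),f(b,140,235,100,75,4),f(b,220,125,120,90,10/3)]
cv2.imwrite("pics/crops2.png",np.vstack([np.hstack(t[:2]),np.hstack(t[2:])]))
s=readout.sense();print(s["tool_pos"],s["tcp_rot"],proj("top",s["tool_pos"]),proj("scene",s["tool_pos"]))
```

```text
[531.54094013 216.85444682 112.15069482] [-90.27987779   0.09956742 -52.0845885 ] [131.0426622  201.26281244] [193.21165586 299.31561383]
```

View pics/crops2.png

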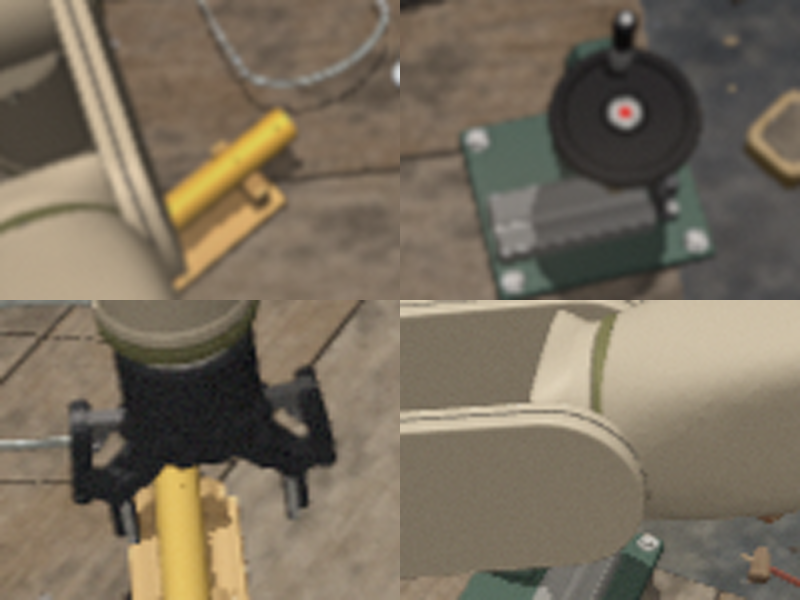

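The gripper hangs above the near part of the tube and is aligned with it, with the finger tips straddling it in the scene view. I'll shift along the tube, then descend.

>>> move_arm(
  motion="0.5 1 0 0 0 0;1 1.7 0 0 0 0;1 1.7 0 0 0 0;1 1.7 0 0 0 0;1 1.7 0 0 0 0",
)

```text
time: 2.63
tool_pos: [544.3, 234.6, 115.1]
tcp_rot: [-89.9, -0.0, -52.1]
ft_force: [-0.1, -0.2, -0.9]
finger_gap: 85.0
```

>>> move_arm(
  motion="0 0.1 -3 0 0 0;0 0.1 -6 0 0 0;0 0.1 -8.0 0 0 0;0 0.1 -8.6 0 0 0;0 0.1 -8.6 0 0 0;0 0.1 -8.6 0 0 0",
)

```text
time: 3.13
tool_pos: [544.0, 235.5, 28.7]
tcp_rot: [-90.0, -0.0, -52.1]
ft_force: [0.6, -0.5, 0.2]
finger_gap: 84.6
```

>>> move_arm(
  motion="0 0 0 0 0 0;0 0 0 0 0 0;0 0 0 0 0 0;0 0 0 0 0 0;0 0 0 0 0 0;0 0 0 0 0 0;0 0 0 0 0 0;0 0 0 0 0 0",
  fingers=2,
  squeeze=60,
)

```text
time: 3.8
tool_pos: [544.3, 236.0, 28.5]
tcp_rot: [-89.9, -0.0, -52.1]
ft_force: [1.0, 2.8, 4.7]
finger_gap: 20.3
```

The gap is 20 mm, less than the tube's 30 mm, so I'll look.

Run:
```python
from h import *
a=eyes.snapshot("top")["image"];b=eyes.snapshot("scene")["image"]
f=lambda i,x,y,w,h,k:cv2.resize(i[y:y+h,x:x+w],None,fx=k,fy=k,interpolation=cv2.INTER_CUBIC)
t=[f(b,130,240,150,112,5)]
cv2.imwrite("pics/c3.png",t[0])
s=readout.sense();print(s["finger_gap"],s["tool_pos"])
for o in(-100,80,100):
  q=np.array([593.7+o*np.cos(np.radians(128.2)),173.1+o*np.sin(np.radians(128.2)),48]);print(o,q,proj("scene",q))
print(proj("scene",s["tool_pos"]))
```

```text
20.21978242038121 [544.1425309  236.03658186  28.40926291]
-100 [655.54083954  94.51431068  48.        ] [181.91327613 264.64093434]
80 [544.22732837 235.96855145  48.        ] [187.05350905 319.47702699]
100 [531.85916046 251.68568932  48.        ] [187.69655228 326.33702316]
[187.89722117 324.25951477]
```

View pics/c3.png

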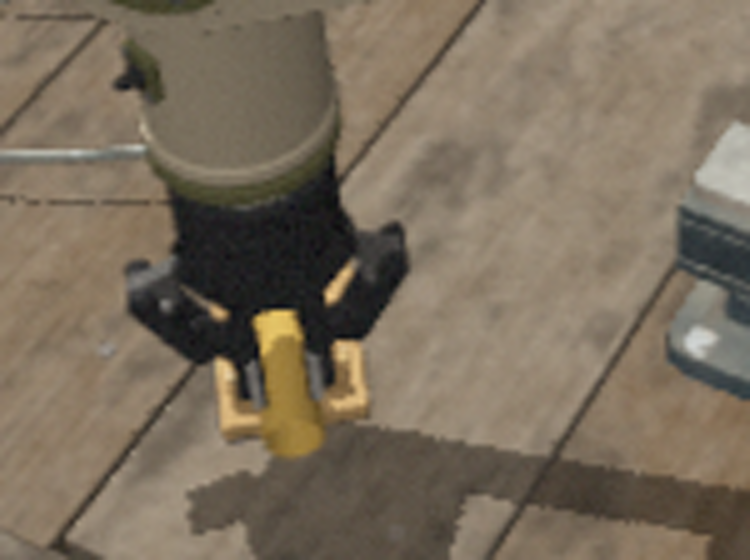

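>>> move_arm(
  motion="0 0 0 0 0 0;0 0 0 0 0 0;0 0 0 0 0 0;0 0 0 0 0 0",
  fingers=1,
  squeeze=60,
)

```text
time: 4.23
tool_pos: [543.8, 236.3, 28.6]
tcp_rot: [-89.9, 0.0, -52.1]
ft_force: [-1.1, 3.5, 8.3]
finger_gap: 9.6
```

Run:
```python
from h import *
b=eyes.snapshot("scene")["image"]
f=lambda i,x,y,w,h,k:cv2.resize(i[y:y+h,x:x+w],None,fx=k,fy=k,interpolation=cv2.INTER_CUBIC)
cv2.imwrite("pics/c4.png",f(b,155,280,65,60,10))
s=readout.sense();print(s["finger_gap"],s["tool_pos"],s["ft_force"],s["wrist_torque"])
print(proj("scene",s["tool_pos"]))
```

```text
9.98124496653049 [543.81001109 236.33037461  28.59922093] [-0.61801437  4.27851288  8.46630672] [ 0.74359968  0.11905359 -0.01855356]
[187.93562339 324.35626582]
```

View pics/c4.png

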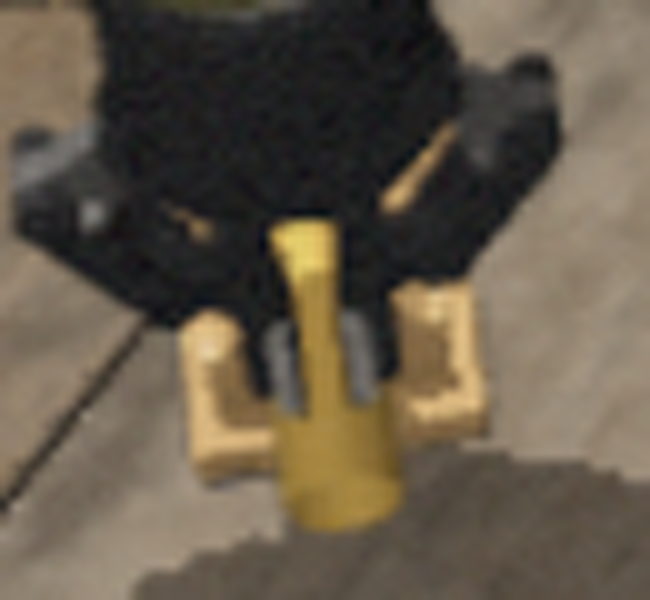

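Run:
```python
from h import *
j=np.array([np.cos(np.radians(38)),np.sin(np.radians(38)),0])
for nm,c,h in(("open",[531.5,216.9,112.2],44),("now",[543.8,236.3,28.6],8)):
  for dz in(0,13,30,45):
    print(nm,dz,[proj("scene",np.array(c)+s*h*j+[0,0,dz]).round(1).tolist() for s in(1,-1)])
s=readout.sense();print(s["joint_pos"])
```

```text
open 0 [[174.5, 302.2], [211.7, 296.5]]
open 13 [[173.9, 298.8], [211.3, 293.0]]
open 30 [[173.0, 294.2], [210.8, 288.4]]
open 45 [[172.2, 290.1], [210.3, 284.3]]
now 0 [[184.7, 324.9], [191.2, 323.8]]
now 13 [[184.1, 321.7], [190.7, 320.7]]
now 30 [[183.4, 317.6], [190.0, 316.5]]
now 45 [[182.7, 313.8], [189.3, 312.8]]
[ 1.85006939e+01  1.47493306e+01  9.58701268e+01  5.55203897e-02
  6.93119430e+01 -1.94387865e+01]
```

The tips seem higher than the reported TCP, so the pads may be riding on the tube's upper side. I'll open, go lower and close again.

>>> move_arm(
  motion="0 0 0 0 0 0;0 0 0 0 0 0;0 0 0 0 0 0;0 0 0 0 0 0;0 0 0 0 0 0;0 0 0 0 0 0",
  fingers=6,
)

```text
time: 4.78
tool_pos: [543.1, 235.2, 27.2]
tcp_rot: [-90.1, 0.0, -52.1]
ft_force: [0.8, -0.2, -0.2]
finger_gap: 59.9
```

>>> move_arm(
  motion="0 0 -0.6 0 0 0;0 0 -1.4 0 0 0;0 0 -1.4 0 0 0;0 0 -1.4 0 0 0",
)

```text
time: 5.12
tool_pos: [542.4, 235.1, 12.3]
tcp_rot: [-90.1, 0.0, -52.1]
ft_force: [0.7, -0.4, 0.4]
finger_gap: 59.8
```

Run:
```python
from h import *
b=eyes.snapshot("scene")["image"]
f=lambda i,x,y,w,h,k:cv2.resize(i[y:y+h,x:x+w],None,fx=k,fy=k,interpolation=cv2.INTER_CUBIC)
cv2.imwrite("pics/c5.png",f(b,155,270,70,70,8))
s=readout.sense();print(s["finger_gap"],s["tool_pos"],s["ft_force"],s["wrist_torque"])
j=np.array([np.cos(np.radians(38)),np.sin(np.radians(38)),0])
for dz in(0,10,20,30): print(dz,[((proj("scene",s["tool_pos"]+k*30*j+[0,0,dz])-[155,270])*8).round().tolist() for k in(1,-1)])
```

```text
59.94618018115441 [542.86984794 235.2986169   12.94687602] [-0.21740029  0.79522422  0.36670111] [-0.03608614  0.0190391   0.02796174]
0 [[176.0, 479.0], [370.0, 448.0]]
10 [[172.0, 460.0], [367.0, 429.0]]
20 [[168.0, 441.0], [364.0, 409.0]]
30 [[164.0, 422.0], [361.0, 390.0]]
```

View pics/c5.png

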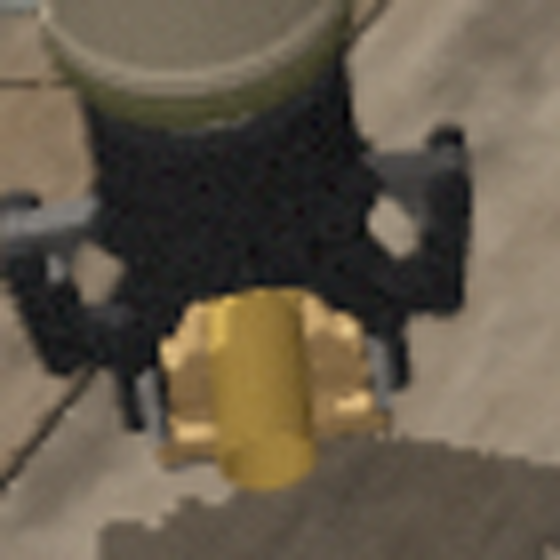

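>>> move_arm(
  motion="0 0 0 0 0 0;0 0 0 0 0 0;0 0 0 0 0 0;0 0 0 0 0 0;0 0 0 0 0 0",
  fingers=2.4,
  squeeze=40,
)

```text
time: 5.58
tool_pos: [544.5, 236.2, 14.6]
tcp_rot: [-89.9, -0.0, -52.1]
ft_force: [3.6, 3.8, 1.5]
finger_gap: 28.2
```

>>> move_arm(
  motion="0 0 0 0 0 0;0 0 0 0 0 0;0 0 0 0 0 0",
  fingers=1.5,
  squeeze=60,
)

```text
time: 5.83
tool_pos: [544.4, 236.1, 14.6]
tcp_rot: [-89.9, -0.0, -52.1]
ft_force: [3.7, 4.0, 3.5]
finger_gap: 27.7
```

Run:
```python
from h import *
print(r.grip_depth,[a for a in dir(r) if a[0]!='_'],readout.sense()["finger_gap"])
```

```text
18.700000000000003 ['PlanningError', 'grip_depth', 'hand_in'] 27.67372802552084
```

>>> move_arm(
  motion="0 0 0 0 0 0;0 0 0 0 0 0;0 0 0 0 0 0;0 0 -0.4 0 0 0;0 0 -0.8 0 0 0;0 0 -0.8 0 0 0;0 0 -0.8 0 0 0",
  fingers=5,
)

```text
time: 6.42
tool_pos: [542.7, 235.2, 4.8]
tcp_rot: [-90.1, 0.0, -52.1]
ft_force: [-0.8, -0.2, 0.6]
finger_gap: 49.8
```

>>> move_arm(
  motion="0 0 -0.3 0 0 0;0 0 -0.6 0 0 0;0 0 -0.6 0 0 0;0 0 -0.6 0 0 0",
)

```text
time: 6.75
tool_pos: [543.2, 235.4, -0.7]
tcp_rot: [-90.0, 0.0, -52.1]
ft_force: [0.1, 0.6, 0.0]
finger_gap: 50.1
```

>>> move_arm(
  motion="0 0 0 0 0 0;0 0 0 0 0 0;0 0 0 0 0 0;0 0 0 0 0 0;0 0 0 0 0 0;0 0 0 0 0 0",
  fingers=1.5,
  squeeze=60,
)

```text
time: 7.25
tool_pos: [544.4, 236.2, 0.4]
tcp_rot: [-89.9, -0.0, -52.1]
ft_force: [3.3, 4.4, 2.0]
finger_gap: 28.5
```

>>> move_arm(
  motion="0 0 0.2 0 0 0;0 0 0.6 0 0 0;0 0 1.2 0 0 0;0 0 2 0 0 0;0 0 3 0 0 0;0 0 4 0 0 0;0 0 5 0 0 0;0 0 6 0 0 0;0 0 6 0 0 0;0 0 6 0 0 0",
  squeeze=90,
)

```text
time: 8.08
tool_pos: [544.3, 235.8, 61.0]
tcp_rot: [-89.9, -0.0, -52.1]
ft_force: [-0.2, -0.1, -2.0]
finger_gap: 28.1
```

Run:
```python
from h import *
b=eyes.snapshot("scene")["image"]
f=lambda i,x,y,w,h,k:cv2.resize(i[y:y+h,x:x+w],None,fx=k,fy=k,interpolation=cv2.INTER_CUBIC)
cv2.imwrite("pics/c6.png",f(b,140,240,90,90,7))
s=readout.sense();print(s["finger_gap"],s["tool_pos"],s["tcp_rot"],s["ft_force"],s["wrist_torque"])
j=np.array([np.cos(np.radians(38)),np.sin(np.radians(38)),0])
```

```text
27.87412188505727 [543.60932835 235.54674635  59.96845691] [-8.99682714e+01 -9.92250750e-03 -5.20934546e+01] [-0.1166937  -0.25140664 -3.22162724] [ 0.15058714  0.09015296 -0.06015099]
```

View pics/c6.png

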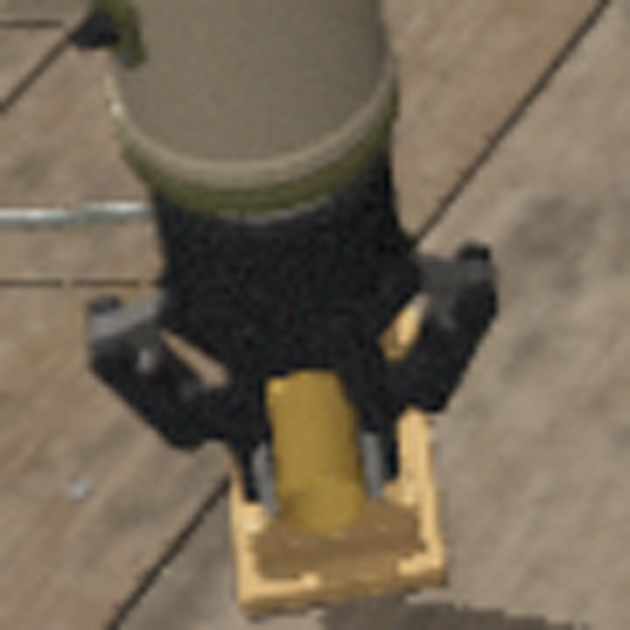

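The tube is held level and lifted clear of the rest. Its near end is at about tile (318,503) and the pads sit just behind it. Before crossing I'll check where the vise is.

Run:
```python
from h import *
for q,z in(((265,312),0),((293,325),0),((317,303),0),((268,275),70),((305,266),80),((330,310),40),((352,283),40)):print(q,z,atz("scene",*q,z).round())
s=readout.sense();print(s["tool_pos"],s["joint_pos"].round(1))
```

```text
(265, 312) 0 [401.  99.   0.]
(293, 325) 0 [320. 102.   0.]
(317, 303) 0 [292.  12.   0.]
(268, 275) 70 [423.  38.  70.]
(305, 266) 80 [347. -25.  80.]
(330, 310) 40 [246.  46.  40.]
(352, 283) 40 [226. -60.  40.]
[543.60932835 235.54674635  59.96845691] [ 18.5  12.6  94.8   0.   72.5 -19.4]
```

>>> move_arm(
  motion="0 0 2 0 0 0;0 0 4 0 0 0;0 0 6 0 0 0;0 0 8 0 0 0;0 0 9 0 0 0;0 0 9 0 0 0",
)

```text
time: 8.63
tool_pos: [544.9, 236.0, 152.1]
tcp_rot: [-89.8, -0.1, -52.1]
ft_force: [0.2, 0.1, -1.0]
finger_gap: 27.6
```

>>> move_arm(
  motion="-0.24 -2.4 0 0 0 -3;-0.6 -5.4 0 0 0 -7;-0.95 -9 0 0 0 -12;-1.3 -13 0 0 0 -17;-1.7 -17 0 0 0 -22;-2 -20.5 0 0 0 -26.5;-2.3 -23 -0.5 0 0 -29.5;-2.43 -24.3 -1.5 0 0 -30.9;-2.43 -24.3 -3 0 0 -30.9;-2.43 -24.3 -4.5 0 0 -30.9",
)

```text
time: 9.47
tool_pos: [518.3, -8.7, 102.6]
tcp_rot: [-90.1, 0.0, -83.1]
ft_force: [-0.9, -0.6, -1.7]
finger_gap: 27.5
```

>>> move_arm(
  motion="0 0 -2 0 0 0;0 0 -4 0 0 0;0 0 -6 0 0 0;0 0 -7.5 0 0 0;0 0 -7.5 0 0 0;0 0 -7.5 0 0 0;0 0 -7.5 0 0 0",
)

```text
time: 10.05
tool_pos: [519.2, -7.5, 29.8]
tcp_rot: [-90.0, 0.0, -83.0]
ft_force: [0.8, -0.1, -2.1]
finger_gap: 27.9
```

Run:
```python
from h import *
a=eyes.snapshot("top")["image"];b=eyes.snapshot("scene")["image"]
f=lambda i,x,y,w,h,k:cv2.resize(i[y:y+h,x:x+w],None,fx=k,fy=k,interpolation=cv2.INTER_CUBIC)
cv2.imwrite("pics/c7.png",np.hstack([f(a,190,130,130,180,3),f(b,220,120,130,180,3)]))
s=readout.sense();print(s["finger_gap"],s["tool_pos"],s["tcp_rot"],s["ft_force"],s["wrist_torque"])
```

```text
27.715842957563996 [520.17433745  -7.59817532  30.88268377] [-8.98886926e+01 -2.80135590e-02 -8.29873638e+01] [ 0.63870526 -0.47318289 -1.59698811] [0.1939954  0.03948075 0.03249098]
```

View pics/c7.png

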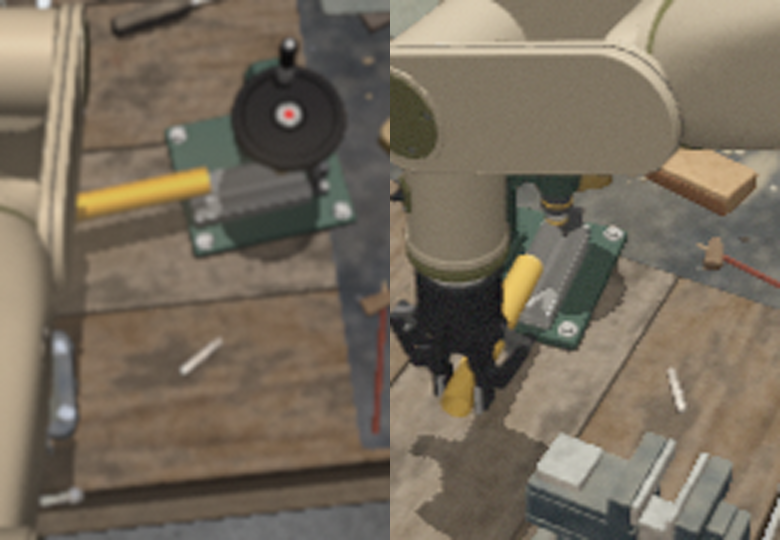

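Run:
```python
from h import *
F=atz("top",190+209/3,130+182/3,78.5);Q=atz("top",190+80/3,130+204/3,78.5)
d=F-Q;print(F.round(1),Q.round(1),np.degrees(np.arctan2(-d[1],-d[0])))
h=atz("top",190+288/3,130+114/3,199);B=[atz("top",190+u/3,130+v/3,16) for u,v in((177,134),(205,241),(342,211))]
print("hub",h.round(1),[b.round(1) for b in B])
for a in(96,97,98):
  y=np.array([np.cos(np.radians(a)),np.sin(np.radians(a)),0]);x=np.array([y[1],-y[0],0])
  print(a,[( round(float((p-h)@x),1),round(float((p-h)@y),1)) for p in(F,Q,*B)])
# scene
F=atz("scene",220+(527-390)/3,120+262/3,78.5);N=atz("scene",220+(458-390)/3,120+402/3,78.5);print(F.round(1),N.round(1),np.linalg.norm(F-N))
```

```text
[ 540.3 -186.5   78.5] [529.1 -47.3  78.5] 94.59390681651686
hub [ 554.7 -265.7  199. ] [array([ 629.3, -160.8,   16. ]), array([ 497.2, -178.3,   16. ]), array([ 516.9, -333.1,   16. ])]
96 [(-6.0, 80.3), (-2.6, 219.9), (85.2, 96.5), (-48.0, 92.9), (-44.6, -63.0)]
97 [(-4.6, 80.4), (1.3, 219.9), (86.9, 95.0), (-46.4, 93.7), (-45.7, -62.3)]
98 [(-3.2, 80.4), (5.1, 219.9), (88.5, 93.5), (-44.7, 94.5), (-46.8, -61.5)]
[ 542.5 -184.7   78.5] [513.   10.1  78.5] 197.05079133913912
```

>>> move_arm(
  motion="0.05 -0.4 0 0 0 0;0.15 -1.2 0 0 0 0;0.27 -2.2 -0.3 0 0 0;0.4 -3.2 -0.8 0 0 0;0.5 -4 -1.4 0 0 0;0.55 -4.45 -2 0 0 0;0.55 -4.45 -2.2 0 0 0;0.55 -4.45 -2.2 0 0 0;0.55 -4.45 -2.2 0 0 0",
)

```text
time: 10.9
tool_pos: [524.2, -51.8, 7.2]
tcp_rot: [-90.1, 0.0, -83.0]
ft_force: [-0.3, -1.1, -1.8]
finger_gap: 28.0
```

>>> move_arm(
  motion="0 0 -0.1 0 0 0;0 0 -0.2 0 0 0;0 0 -0.3 0 0 0;0 0 -0.4 0 0 0;0 0 -0.4 0 0 0;0 0 -0.4 0 0 0",
)

```text
time: 11.4
tool_pos: [524.6, -51.9, 3.7]
tcp_rot: [-90.0, 0.0, -83.0]
ft_force: [-0.0, -0.3, -2.1]
finger_gap: 27.9
```

>>> move_arm(
  motion="0 0 -0.1 0 0 0;0 0 -0.2 0 0 0;0 0 -0.3 0 0 0;0 0 -0.3 0 0 0;0 0 -0.3 0 0 0",
)

```text
time: 11.82
tool_pos: [524.6, -52.0, 0.6]
tcp_rot: [-90.0, 0.0, -83.0]
ft_force: [-0.3, -0.5, -1.5]
finger_gap: 27.6
```

Run:
```python
from h import *
s=readout.sense();print(s["finger_gap"],s["tool_pos"],s["tcp_rot"],s["ft_force"],s["wrist_torque"])
```

```text
27.64416841057796 [524.58587077 -52.04175111   0.62254088] [-9.00105282e+01  1.49467425e-03 -8.29994184e+01] [-0.29653276 -0.49882464 -1.46186567] [ 0.05145561  0.04402548 -0.06942787]
```

>>> move_arm(
  motion="0 0 -0.05 0 0 0;0 0 -0.1 0 0 0;0 0 -0.15 0 0 0;0 0 -0.15 0 0 0",
)

```text
time: 12.15
tool_pos: [524.7, -52.0, -0.8]
tcp_rot: [-90.0, 0.0, -83.0]
ft_force: [-1.6, 1.2, -0.3]
finger_gap: 27.8
```

Run:
```python
from h import *
s=readout.sense();print(s["finger_gap"],s["tool_pos"],s["tcp_rot"],s["ft_force"],s["wrist_torque"])
```

```text
27.769081365805395 [524.66969797 -51.95408233  -0.80577258] [-9.00005587e+01  4.21211615e-03 -8.29951745e+01] [-1.6498351   1.17255273 -0.25414304] [ 0.02326515  0.11637115 -0.16938982]
```

>>> move_arm(
  motion="-0.05 -0.3 0.05 0 0 0;-0.03 -0.9 0.05 0 0 0;0.05 -1.6 0.05 0 0 0;0.13 -2.3 0.05 0 0 0;0.2 -3 0.05 0 0 0;0.28 -3.6 0.05 0 0 0;0.33 -4 0.05 0 0 0;0.36 -4.3 0.05 0 0 0;0.36 -4.3 0.05 0 0 0",
  squeeze=35,
)

```text
time: 12.9
tool_pos: [529.2, -96.3, 0.3]
tcp_rot: [-89.9, -0.1, -83.0]
ft_force: [4.4, -1.3, 2.1]
finger_gap: 27.8
```

Run:
```python
from h import *
s=readout.sense();print(s["finger_gap"],s["tool_pos"],s["tcp_rot"],s["ft_force"],s["wrist_torque"])
```

```text
27.792187435594872 [ 5.29221630e+02 -9.62845016e+01  2.78574966e-01] [-8.99080936e+01 -5.95001088e-02 -8.30300570e+01] [ 4.42643982 -1.34413998  2.12745795] [-0.15495637 -0.66587863  0.31734284]
```

>>> move_arm(
  motion="0.05 -0.2 0 0 0 0;0.11 -0.5 0 0 0 0;0.15 -0.9 0 0 0 0;0.2 -1.25 0 0 0 0;0.23 -1.5 0 0 0 0;0.25 -1.6 0 0 0 0;0.25 -1.6 0 0 0 0",
)

```text
time: 13.48
tool_pos: [531.6, -111.2, 0.2]
tcp_rot: [-89.9, -0.0, -83.0]
ft_force: [4.1, 3.4, 2.6]
finger_gap: 28.1
```

>>> move_arm(
  motion="0.01 -0.1 0 0 0 0;0.02 -0.2 0 0 0 0;0.03 -0.3 0 0 0 0;0.04 -0.4 0 0 0 0;0.04 -0.4 0 0 0 0",
)

```text
time: 13.9
tool_pos: [532.1, -114.9, 0.3]
tcp_rot: [-89.9, 0.0, -83.0]
ft_force: [4.1, 4.8, 3.7]
finger_gap: 27.9
```

>>> move_arm(
  motion="0.01 -0.1 0 0 0 0;0.02 -0.2 0 0 0 0;0.03 -0.3 0 0 0 0;0.03 -0.3 0 0 0 0",
)

```text
time: 14.23
tool_pos: [532.5, -117.8, 0.3]
tcp_rot: [-89.9, 0.0, -83.0]
ft_force: [4.8, 5.5, 4.0]
finger_gap: 27.7
```

>>> move_arm(
  motion="0.01 -0.1 0 0 0 0;0.02 -0.2 0 0 0 0;0.03 -0.2 0 0 0 0;0.03 -0.2 0 0 0 0",
)

```text
time: 14.57
tool_pos: [532.7, -119.8, 0.3]
tcp_rot: [-89.9, 0.0, -83.0]
ft_force: [4.0, 5.3, 3.6]
finger_gap: 27.7
```

>>> move_arm(
  motion="0.01 -0.1 0 0 0 0;0.02 -0.2 0 0 0 0;0.03 -0.2 0 0 0 0;0.03 -0.2 0 0 0 0",
)

```text
time: 14.9
tool_pos: [533.0, -121.8, 0.3]
tcp_rot: [-89.9, 0.0, -83.0]
ft_force: [5.3, 5.0, 2.8]
finger_gap: 27.3
```

>>> move_arm(
  motion="0.01 -0.1 0 0 0 0;0.02 -0.2 0 0 0 0;0.03 -0.2 0 0 0 0;0.03 -0.2 0 0 0 0",
)

```text
time: 15.23
tool_pos: [533.2, -123.0, 0.3]
tcp_rot: [-89.9, 0.1, -83.0]
ft_force: [5.1, 8.9, 5.7]
finger_gap: 27.8
```

>>> move_arm(
  motion="0.01 -0.05 0 0 0 0;0.01 -0.1 0 0 0 0;0.01 -0.1 0 0 0 0",
)

```text
time: 15.48
tool_pos: [533.2, -123.0, 0.3]
tcp_rot: [-89.9, 0.2, -83.0]
ft_force: [2.8, 13.9, 6.5]
finger_gap: 27.3
```

The tube is home: y stalled at -123.0 and the force rose to about 14 N. I'll release and lift.

>>> move_arm(
  motion="0 0.05 0 0 0 0;0 0.05 0 0 0 0;0 0.05 0 0 0 0;0 0.05 0 0 0 0;0 0.05 0 0 0 0;0 0.05 1 0 0 0;0 0.05 3 0 0 0;0 0.05 6 0 0 0;0 0.05 10 0 0 0;0 0.05 14 0 0 0",
  fingers=5.5,
)

```text
time: 16.32
tool_pos: [531.3, -124.3, 140.9]
tcp_rot: [-90.1, 0.0, -83.0]
ft_force: [1.3, -0.1, -0.1]
finger_gap: 54.9
```

>>> move_arm(
  motion="0 0 4 0 0 0;0 0 8 0 0 0;0 0 10 0 0 0;0 0 12 0 0 0;0 0 12 0 0 0;0 0 12 0 0 0",
)

```text
time: 16.82
tool_pos: [533.2, -124.9, 261.8]
tcp_rot: [-89.8, -0.1, -83.0]
ft_force: [0.2, -0.5, -1.8]
finger_gap: 55.0
```

Run:
```python
from h import *
a=eyes.snapshot("top")["image"];b=eyes.snapshot("scene")["image"]
f=lambda i,x,y,w,h,k:cv2.resize(i[y:y+h,x:x+w],None,fx=k,fy=k,interpolation=cv2.INTER_CUBIC)
cv2.imwrite("pics/c8.png",np.hstack([f(a,215,125,100,130,4),f(b,220,115,100,130,4)]))
s=readout.sense();print(s["finger_gap"],s["tool_pos"],s["tcp_rot"],s["ft_force"],s["joint_pos"].round(1))
for n in("top","scene"):print(proj(n,s["tool_pos"]))
```

```text
54.80538221912837 [ 531.87297515 -124.40455542  258.74811161] [-9.00785255e+01  3.25990277e-02 -8.30004360e+01] [0.26041199 0.28765511 0.19704167] [-18.5  -1.8  88.9  -0.   92.9 -25.5]
[239.38056651 170.60481984]
[258.85854646 171.45548006]
```

View pics/c8.png

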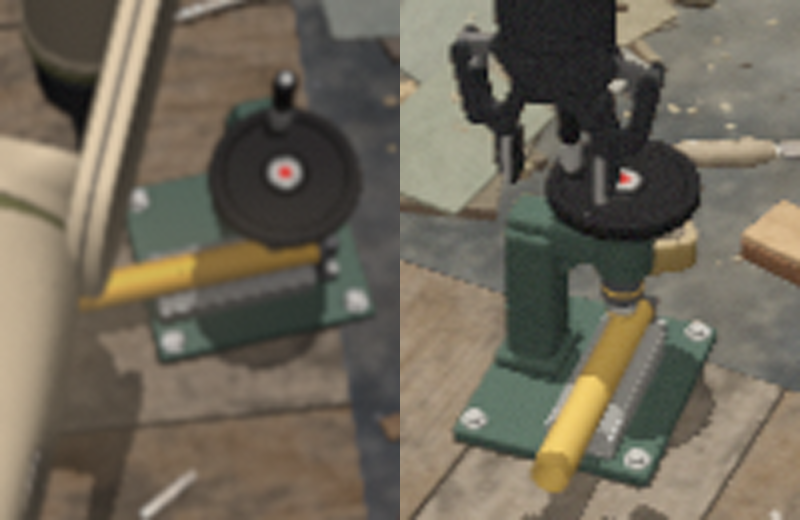

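The tube lies in the groove under the clamp, and the wheel is clear with the crank still at +x. The finger tips again show about 30 mm above the reported TCP, so I'll use that offset. Now to the crank.

>>> move_arm(
  motion="1.6 -3 1.5 0 0 0;3.2 -6.5 1.5 0 0 0;4.8 -10 1.5 0 0 0;6 -13 1.5 0 0 0;6.4 -14.2 1.5 0 0 0;6.4 -14.2 1.5 0 0 0;6.4 -14.2 1.5 0 0 0;6.4 -14.2 1.5 0 0 0",
)

```text
time: 17.58
tool_pos: [595.9, -265.6, 273.3]
tcp_rot: [-90.1, 0.1, -83.0]
ft_force: [0.3, 1.0, -0.4]
finger_gap: 55.2
```

>>> move_arm(
  motion="0.1 -0.1 -1.5 0 0 0;0.1 -0.1 -3 0 0 0;0.1 -0.1 -4.5 0 0 0;0.1 -0.1 -5.5 0 0 0;0.1 -0.1 -6.5 0 0 0;0.1 -0.1 -6.5 0 0 0;0.1 -0.1 -6.5 0 0 0",
)

```text
time: 18.17
tool_pos: [597.2, -266.9, 209.4]
tcp_rot: [-90.0, 0.0, -83.0]
ft_force: [0.7, -0.5, 0.3]
finger_gap: 55.3
```

```bash
cat > red.py <<'E'
from h import *
def red(tag=None):
    for n in("top","scene"):
        im=eyes.snapshot(n)["image"]
        u,v=[int(x) for x in (proj(n,[551.3,-265.5,199])+[0.5,0.5])]
        c=im[v-14:v+12,u-12:u+13].astype(int)
        m=(c[...,2]>110)&(c[...,2]>1.7*c[...,1])&(c[...,2]>1.7*c[...,0])
        ys,xs=np.nonzero(m);w=(c[...,2]-np.maximum(c[...,1],c[...,0])).clip(40,None)-40
        print(n,"red px",m.sum(),"wsum",w.sum(),"centroid",(xs.mean()+u-12).round(2) if len(xs) else None,(ys.mean()+v-14).round(2) if len(xs) else None,"vmin/max",(ys.min()+v-14,ys.max()+v-14) if len(xs) else None)
        if tag: cv2.imwrite(f"pics/{tag}_{n}.png",im)
    s=readout.sense();print(s["time"],s["finger_gap"],s["tool_pos"].round(1),s["ft_force"].round(1),s["wrist_torque"].round(2))
E
python3 -c "
from red import *
red('p0')"
```

```text
top red px 0 wsum 0 centroid None None vmin/max None
scene red px 4 wsum 242 centroid 275.5 159.5 vmin/max (np.int64(159), np.int64(160))
18.2667 54.95964375503292 [ 597.9 -267.6  210.9] [0.9 0.1 1.2] [-0.03  0.05 -0.  ]
```

>>> move_arm(
  motion="0 0.05 -0.5 0 0 0;0 0.05 -1 0 0 0;0 0.05 -1.3 0 0 0;0 0.05 -1.3 0 0 0",
)

```text
time: 18.6
tool_pos: [596.9, -266.8, 195.4]
tcp_rot: [-90.1, 0.1, -83.0]
ft_force: [-1.2, -0.6, 0.3]
finger_gap: 55.3
```

>>> move_arm(
  motion="0 0 0 0 0 0;0 0 0 0 0 0;0 0 0 0 0 0;0 0 0 0 0 0;0 0 0 0 0 0;0 0 0 0 0 0",
  fingers=1,
  squeeze=35,
)

```text
time: 19.1
tool_pos: [598.0, -267.0, 197.1]
tcp_rot: [-89.9, -0.0, -83.0]
ft_force: [3.6, -0.5, 0.7]
finger_gap: 16.9
```

```bash
cat > circ.py <<'E'
import numpy as np,sys
def rows(a0,step=6,n=10,R=4.6):
    f=lambda a:R*np.array([np.cos(np.radians(a)),np.sin(np.radians(a))])
    return ";".join("%.2f %.2f %.2f 0 0 0"%(*(f(a0-step*i)-f(a0)),-step*i/360) for i in range(1,n+1))
E
python3 - <<'E'
from circ import *
for k in range(6): print(rows(-1.6-60*k))
E
```

```text
-0.04 -0.48 -0.02 0 0 0;-0.13 -0.95 -0.03 0 0 0;-0.26 -1.41 -0.05 0 0 0;-0.45 -1.86 -0.07 0 0 0;-0.68 -2.28 -0.08 0 0 0;-0.95 -2.68 -0.10 0 0 0;-1.27 -3.04 -0.12 0 0 0;-1.62 -3.37 -0.13 0 0 0;-2.00 -3.67 -0.15 0 0 0;-2.41 -3.92 -0.17 0 0 0
-0.43 -0.21 -0.02 0 0 0;-0.89 -0.37 -0.03 0 0 0;-1.36 -0.48 -0.05 0 0 0;-1.83 -0.54 -0.07 0 0 0;-2.32 -0.55 -0.08 0 0 0;-2.80 -0.51 -0.10 0 0 0;-3.27 -0.42 -0.12 0 0 0;-3.73 -0.29 -0.13 0 0 0;-4.18 -0.10 -0.15 0 0 0;-4.60 0.13 -0.17 0 0 0
-0.40 0.27 -0.02 0 0 0;-0.76 0.59 -0.03 0 0 0;-1.09 0.94 -0.05 0 0 0;-1.39 1.32 -0.07 0 0 0;-1.64 1.73 -0.08 0 0 0;-1.84 2.17 -0.10 0 0 0;-2.00 2.62 -0.12 0 0 0;-2.11 3.09 -0.13 0 0 0;-2.18 3.57 -0.15 0 0 0;-2.19 4.05 -0.17 0 0 0
0.04 0.48 -0.02 0 0 0;0.13 0.95 -0.03 0 0 0;0.26 1.41 -0.05 0 0 0;0.45 1.86 -0.07 0 0 0;0.68 2.28 -0.08 0 0 0;0.95 2.68 -0.10 0 0 0;1.27 3.04 -0.12 0 0 0;1.62 3.37 -0.13 0 0 0;2.00 3.67 -0.15 0 0 0;2.41 3.92 -0.17 0 0 0
0.43 0.21 -0.02 0 0 0;0.89 0.37 -0.03 0 0 0;1.36 0.48 -0.05 0 0 0;1.83 0.54 -0.07 0 0 0;2.32 0.55 -0.08 0 0 0;2.80 0.51 -0.10 0 0 0;3.27 0.42 -0.12 0 0 0;3.73 0.29 -0.13 0 0 0;4.18 0.10 -0.15 0 0 0;4.60 -0.13 -0.17 0 0 0
0.40 -0.27 -0.02 0 0 0;0.76 -0.59 -0.03 0 0 0;1.09 -0.94 -0.05 0 0 0;1.39 -1.32 -0.07 0 0 0;1.64 -1.73 -0.08 0 0 0;1.84 -2.17 -0.10 0 0 0;2.00 -2.62 -0.12 0 0 0;2.11 -3.09 -0.13 0 0 0;2.18 -3.57 -0.15 0 0 0;2.19 -4.05 -0.17 0 0 0
```

>>> move_arm(
  motion="-0.04 -0.48 -0.02 0 0 0;-0.13 -0.95 -0.03 0 0 0;-0.26 -1.41 -0.05 0 0 0;-0.45 -1.86 -0.07 0 0 0;-0.68 -2.28 -0.08 0 0 0;-0.95 -2.68 -0.10 0 0 0;-1.27 -3.04 -0.12 0 0 0;-1.62 -3.37 -0.13 0 0 0;-2.00 -3.67 -0.15 0 0 0;-2.41 -3.92 -0.17 0 0 0",
)

```text
time: 19.93
tool_pos: [572.8, -305.8, 195.3]
tcp_rot: [-90.0, 0.1, -83.0]
ft_force: [-0.7, 8.3, 7.4]
finger_gap: 17.3
```

```bash
python3 -c "
from red import *
red('p1')"
```

```text
top red px 0 wsum 0 centroid None None vmin/max None
scene red px 4 wsum 248 centroid 275.5 159.5 vmin/max (np.int64(159), np.int64(160))
20.0333 17.36715170997237 [ 572.  -306.2  195.3] [-4.8  5.8  7.5] [ 1.    0.77 -0.01]
```

>>> move_arm(
  motion="-0.43 -0.16 0.00 0 0 0;-0.89 -0.27 0.00 0 0 0;-1.36 -0.38 0.00 0 0 0;-1.83 -0.44 -0.02 0 0 0;-2.32 -0.45 -0.03 0 0 0;-2.80 -0.41 -0.05 0 0 0;-3.27 -0.32 -0.07 0 0 0;-3.73 -0.19 -0.08 0 0 0;-4.18 0 -0.10 0 0 0;-4.60 0.23 -0.12 0 0 0",
)

```text
time: 20.87
tool_pos: [527.5, -303.7, 193.7]
tcp_rot: [-89.9, 0.0, -83.0]
ft_force: [6.2, 4.3, 1.5]
finger_gap: 16.8
```

```bash
python3 -c "
from red import *
red('p2')"
```

```text
top red px 0 wsum 0 centroid None None vmin/max None
scene red px 4 wsum 407 centroid 275.5 160.5 vmin/max (np.int64(160), np.int64(161))
20.9667 17.11233970134187 [ 526.9 -303.3  193.7] [1.9 5.8 2.5] [ 0.99 -0.3  -0.01]
```

>>> move_arm(
  motion="-0.40 0.30 -0.02 0 0 0;-0.76 0.64 -0.03 0 0 0;-1.09 0.99 -0.05 0 0 0;-1.39 1.37 -0.07 0 0 0;-1.64 1.78 -0.08 0 0 0;-1.84 2.22 -0.10 0 0 0;-2.00 2.67 -0.12 0 0 0;-2.11 3.14 -0.13 0 0 0;-2.18 3.62 -0.15 0 0 0;-2.19 4.10 -0.17 0 0 0",
)

```text
time: 21.8
tool_pos: [505.9, -264.1, 192.2]
tcp_rot: [-89.9, -0.1, -83.0]
ft_force: [8.5, -2.8, -1.8]
finger_gap: 17.3
```

```bash
python3 -c "
from red import *
red('p3')"
```

```text
top red px 0 wsum 0 centroid None None vmin/max None
scene red px 4 wsum 466 centroid 275.5 160.5 vmin/max (np.int64(160), np.int64(161))
21.9 17.403333500756606 [ 506.  -263.3  192.1] [ 6.5  1.  -0.1] [ 0.24 -1.09  0.  ]
```

>>> move_arm(
  motion="0.07 0.48 -0.02 0 0 0;0.18 0.95 -0.03 0 0 0;0.31 1.41 -0.05 0 0 0;0.50 1.86 -0.07 0 0 0;0.73 2.28 -0.08 0 0 0;1.00 2.68 -0.10 0 0 0;1.32 3.04 -0.12 0 0 0;1.67 3.37 -0.13 0 0 0;2.05 3.67 -0.15 0 0 0;2.46 3.92 -0.17 0 0 0",
)

```text
time: 22.73
tool_pos: [529.9, -224.2, 190.4]
tcp_rot: [-90.0, -0.1, -83.0]
ft_force: [0.4, -6.1, 1.2]
finger_gap: 16.8
```

```bash
python3 -c "
from red import *
red('p4')"
```

```text
top red px 4 wsum 272 centroid 285.5 168.5 vmin/max (np.int64(168), np.int64(169))
scene red px 0 wsum 0 centroid None None vmin/max None
22.8333 16.95017381676197 [ 530.6 -223.9  190.4] [ 3.4 -3.9 -0.1] [-0.69 -0.56  0.05]
```

Run:
```python
import cv2
for f,x,y in(("p4_top",286,168),("p3_scene",275,160),("p1_scene",275,159)):
    c=cv2.imread(f"pics/{f}.png")[y-6:y+6,x-6:x+7].astype(int)
    print(f);print(c[...,2]-c[...,1])
```

```text
p4_top
[[ 20  20  17   9   6   6   5   6   5   3   3   4   4]
 [ 20  19  14   9   7   7   7   5   5   4   3   4   4]
 [ 20  17  12   7   6   5   5   6   3   4   3   4   3]
 [ 19  15   9   6   6   6   5   4   2   3   4   4   2]
 [ 17  12   8   5   4   6   9   8   3   2   3   3   4]
 [ 16  10   5   5   6  21  39  32  10   2   3   3   3]
 [ 13   8   6   4  13  57  96  73  22   4   2   3   4]
 [ 11   6   6   5  21  73 111  79  25   5   2   5   3]
 [  8   5   6   6  17  42  61  40  11   2   3   2   3]
 [  6   7   6   5   5   9  14   8   4   2   3   4   4]
 [  7   7   6   6   4   3   2   2   3   3   3   4   4]
 [  7   7   6   5   4   3   4   2   3   4   4   4   4]]
p3_scene
[[  1   2   2   3   0   0  -1   5   1   2   4   1   3]
 [  3   3  -1   2   6   2   2   2   1   2   1   2  -2]
 [  4   3   0   1   4   4   2   1   1  -1   4   1   3]
 [  1   2   2   1   3   2   2   3   5   1  -1  -2   2]
 [ -2   1   3   3   2   2   2   6   1   1   0   1   2]
 [  2   2   3   2   4   3   4   5   3   3   5   2   1]
 [ -1   1  -1   6   4  43  94 115  71  16   3   2  -1]
 [  0   3   2   3   4  62 159 177  65 
[... 207 characters left out ...]
  -3   1   3   3   0   1  -2]]
p1_scene
[[  5   1  -4  -2   3   5   5   3   3   2   3  -2  -1]
 [  3  -8  -4   2   1   1  -1  -1  -1   1  -1  -1   4]
 [  4  -4  -2  -1   1  -2   1  -2  -2   4   1   0   3]
 [  7  -2   6   1  -3  -6   3   4   3  -2   4   3   1]
 [  2   5  -2  -3  -1   0   4   1  -1   0   1  -1   3]
 [  1   1  -3   3   1   4   5   3   3   1   1  -1   6]
 [  4   5  -2   4   3  33  76  74  38   9   1   1  -2]
 [  2  -1   0   5   3  59 111 120  48  10   1   1   2]
 [ -1   0   1   3   3  11  29  19   9   4   3   1   1]
 [  3   1   4   1   5   0   5   5   2   1   0  -1   2]
 [  6   3   5   0   0   2   1   4   2   5   2  -1  -6]
 [ -1   2  -2   2   2  -1   2  -2   2   1   8   5   4]]
```

```bash
sed -i 's/m=(c.*$/D=c[...,2]-c[...,1]; m=(D>25)\&(c[...,2]-c[...,0]>25)/' red.py; sed -i 's/        if tag/        print(np.where(D>25,D,0).max(1)); 0\n        if tag/' red.py
python3 - <<'E'
from circ import *
for a in (118.4,88.4,58.4,28.4): print(rows(a,n=5))
E
```

```text
0.43 0.21 -0.02 0 0 0;0.89 0.37 -0.03 0 0 0;1.36 0.48 -0.05 0 0 0;1.83 0.54 -0.07 0 0 0;2.32 0.55 -0.08 0 0 0
0.48 -0.04 -0.02 0 0 0;0.95 -0.13 -0.03 0 0 0;1.41 -0.26 -0.05 0 0 0;1.86 -0.45 -0.07 0 0 0;2.28 -0.68 -0.08 0 0 0
0.40 -0.27 -0.02 0 0 0;0.76 -0.59 -0.03 0 0 0;1.09 -0.94 -0.05 0 0 0;1.39 -1.32 -0.07 0 0 0;1.64 -1.73 -0.08 0 0 0
0.21 -0.43 -0.02 0 0 0;0.37 -0.89 -0.03 0 0 0;0.48 -1.36 -0.05 0 0 0;0.54 -1.83 -0.07 0 0 0;0.55 -2.32 -0.08 0 0 0
```

>>> move_arm(
  motion="0.43 0.21 -0.02 0 0 0;0.89 0.37 -0.03 0 0 0;1.36 0.48 -0.05 0 0 0;1.83 0.52 -0.07 0 0 0;2.32 0.53 -0.08 0 0 0",
)

```text
time: 23.25
tool_pos: [553.0, -218.5, 189.6]
tcp_rot: [-90.1, -0.0, -83.0]
ft_force: [-2.8, -4.3, 3.3]
finger_gap: 17.2
```

```bash
python3 -c "
from red import *
red('p5')"
```

```text
top red px 14 wsum 489 centroid 285.5 168.71 vmin/max (np.int64(167), np.int64(170))
[  0   0   0   0   0   0   0   0   0   0   0   0  48 122 140  72   0   0
   0   0   0   0   0   0   0   0]
scene red px 7 wsum 290 centroid 276.0 161.29 vmin/max (np.int64(160), np.int64(162))
[  0   0   0   0   0   0   0   0   0   0   0   0   0   0   0  41 135 121
   0   0   0   0   0   0   0   0]
23.35 16.994568220229297 [ 553.9 -218.6  189.6] [ 1.5 -4.7  2. ] [-0.71 -0.27 -0.03]
```

Not popped at about 4.7 rad, and both cameras see the pin. Continuing in 30° steps.

>>> move_arm(
  motion="0.48 -0.07 -0.02 0 0 0;0.95 -0.17 -0.03 0 0 0;1.41 -0.30 -0.05 0 0 0;1.86 -0.48 -0.07 0 0 0;2.28 -0.71 -0.08 0 0 0",
)

```text
time: 23.77
tool_pos: [576.4, -225.5, 188.7]
tcp_rot: [-90.0, 0.0, -83.0]
ft_force: [-4.9, -1.7, 5.5]
finger_gap: 17.1
```

```bash
python3 -c "
from red import *
red('p6')"
```

```text
top red px 14 wsum 432 centroid 285.71 168.5 vmin/max (np.int64(167), np.int64(170))
[  0   0   0   0   0   0   0   0   0   0   0   0  47 109 128  72   0   0
   0   0   0   0   0   0   0   0]
scene red px 8 wsum 402 centroid 275.5 161.5 vmin/max (np.int64(161), np.int64(162))
[  0   0   0   0   0   0   0   0   0   0   0   0   0   0   0   0 119 139
   0   0   0   0   0   0   0   0]
23.8667 17.116569375383808 [ 577.  -225.9  188.7] [ 1.9 -3.7  1.7] [-0.56 -0.14 -0.04]
```

>>> move_arm(
  motion="0.40 -0.27 -0.02 0 0 0;0.76 -0.59 -0.03 0 0 0;1.09 -0.94 -0.05 0 0 0;1.37 -1.32 -0.07 0 0 0;1.62 -1.73 -0.08 0 0 0",
)

```text
time: 24.28
tool_pos: [592.6, -242.8, 187.9]
tcp_rot: [-90.0, 0.0, -83.0]
ft_force: [-3.8, 1.1, 4.9]
finger_gap: 17.1
```

```bash
python3 -c "
from red import *
red('p7')"
```

```text
top red px 12 wsum 223 centroid 285.67 168.75 vmin/max (np.int64(167), np.int64(170))
[ 0  0  0  0  0  0  0  0  0  0  0  0 30 73 96 56  0  0  0  0  0  0  0  0
  0  0]
scene red px 10 wsum 280 centroid 275.5 161.8 vmin/max (np.int64(161), np.int64(163))
[  0   0   0   0   0   0   0   0   0   0   0   0   0   0   0   0 103 125
  38   0   0   0   0   0   0   0]
24.3833 16.938714374627665 [ 593.  -243.6  187.9] [ 1.1 -3.4  1.9] [-0.4  -0.16  0.03]
```

>>> move_arm(
  motion="0.21 -0.43 -0.02 0 0 0;0.37 -0.89 -0.03 0 0 0;0.48 -1.36 -0.05 0 0 0;0.54 -1.83 -0.07 0 0 0;0.55 -2.32 -0.08 0 0 0",
)

```text
time: 24.8
tool_pos: [598.1, -266.2, 187.1]
tcp_rot: [-90.0, 0.0, -83.0]
ft_force: [-1.3, 3.0, 2.8]
finger_gap: 16.9
```

```bash
python3 -c "
from red import *
red('p8')
from circ import *
for a in(-1.6,-31.6,-61.6,-91.6,-121.6,-151.6):print(rows(a,n=5))"
```

```text
top red px 0 wsum 0 centroid None None vmin/max None
[0 0 0 0 0 0 0 0 0 0 0 0 0 0 0 0 0 0 0 0 0 0 0 0 0 0]
scene red px 9 wsum 303 centroid 275.33 161.89 vmin/max (np.int64(161), np.int64(163))
[  0   0   0   0   0   0   0   0   0   0   0   0   0   0   0   0  78 116
  66   0   0   0   0   0   0   0]
24.9 17.23793463303283 [ 598.  -267.3  187.1] [ 1.2 -1.7  1.1] [-0.34 -0.21  0.02]
-0.04 -0.48 -0.02 0 0 0;-0.13 -0.95 -0.03 0 0 0;-0.26 -1.41 -0.05 0 0 0;-0.45 -1.86 -0.07 0 0 0;-0.68 -2.28 -0.08 0 0 0
-0.27 -0.40 -0.02 0 0 0;-0.59 -0.76 -0.03 0 0 0;-0.94 -1.09 -0.05 0 0 0;-1.32 -1.39 -0.07 0 0 0;-1.73 -1.64 -0.08 0 0 0
-0.43 -0.21 -0.02 0 0 0;-0.89 -0.37 -0.03 0 0 0;-1.36 -0.48 -0.05 0 0 0;-1.83 -0.54 -0.07 0 0 0;-2.32 -0.55 -0.08 0 0 0
-0.48 0.04 -0.02 0 0 0;-0.95 0.13 -0.03 0 0 0;-1.41 0.26 -0.05 0 0 0;-1.86 0.45 -0.07 0 0 0;-2.28 0.68 -0.08 0 0 0
-0.40 0.27 -0.02 0 0 0;-0.76 0.59 -0.03 0 0 0;-1.09 0.94 -0.05 0 0 0;-1.39 1.32 -0.07 0 0 0;-1.64 1.73 -0.08 0 0 0
-0.21 0.43 -0.02 0 0 0;-0.37 0.89 -0.03 0 0 0;-0.48 1.36 -0.05 0 0 0;-0.54 1.83 -0.07 0 0 0;-0.55 2.32 -0.08 0 0 0
```

>>> move_arm(
  motion="-0.04 -0.47 -0.02 0 0 0;-0.13 -0.94 -0.03 0 0 0;-0.26 -1.39 -0.05 0 0 0;-0.45 -1.83 -0.07 0 0 0;-0.68 -2.25 -0.08 0 0 0",
)

```text
time: 25.32
tool_pos: [591.0, -289.0, 186.3]
tcp_rot: [-90.0, -0.0, -83.0]
ft_force: [3.1, 2.5, 0.9]
finger_gap: 17.3
```

```bash
python3 -c "
from red import *
red('p9')"
```

```text
top red px 0 wsum 0 centroid None None vmin/max None
[0 0 0 0 0 0 0 0 0 0 0 0 0 0 0 0 0 0 0 0 0 0 0 0 0 0]
scene red px 9 wsum 239 centroid 275.33 162.11 vmin/max (np.int64(161), np.int64(163))
[  0   0   0   0   0   0   0   0   0   0   0   0   0   0   0   0  44 105
  78   0   0   0   0   0   0   0]
25.4167 17.16791231729162 [ 590.4 -289.9  186.3] [ 2.5 -4.7 -0.9] [-0.46 -0.28  0.04]
```

>>> move_arm(
  motion="-0.26 -0.41 -0.02 0 0 0;-0.57 -0.79 -0.03 0 0 0;-0.92 -1.13 -0.05 0 0 0;-1.30 -1.43 -0.07 0 0 0;-1.71 -1.68 -0.08 0 0 0",
)

```text
time: 25.83
tool_pos: [573.4, -305.4, 185.5]
tcp_rot: [-90.0, 0.0, -83.0]
ft_force: [2.7, 3.5, -0.0]
finger_gap: 17.1
```

```bash
python3 -c "
from red import *
red('p10')"
```

```text
top red px 0 wsum 0 centroid None None vmin/max None
[0 0 0 0 0 0 0 0 0 0 0 0 0 0 0 0 0 0 0 0 0 0 0 0 0 0]
scene red px 8 wsum 306 centroid 275.5 162.5 vmin/max (np.int64(162), np.int64(163))
[  0   0   0   0   0   0   0   0   0   0   0   0   0   0   0   0   0  96
 130   0   0   0   0   0   0   0]
25.9333 17.231923090931687 [ 572.6 -305.8  185.4] [-1.3  1.5  2. ] [ 0.08  0.27 -0.01]
```

>>> move_arm(
  motion="-0.43 -0.21 -0.02 0 0 0;-0.89 -0.37 -0.03 0 0 0;-1.36 -0.48 -0.05 0 0 0;-1.83 -0.54 -0.07 0 0 0;-2.32 -0.55 -0.08 0 0 0",
)

```text
time: 26.35
tool_pos: [550.3, -310.7, 184.7]
tcp_rot: [-90.0, 0.0, -83.0]
ft_force: [4.7, 3.9, 0.1]
finger_gap: 17.0
```

```bash
python3 -c "
from red import *
red('p11')"
```

```text
top red px 0 wsum 0 centroid None None vmin/max None
[0 0 0 0 0 0 0 0 0 0 0 0 0 0 0 0 0 0 0 0 0 0 0 0 0 0]
scene red px 9 wsum 366 centroid 275.44 162.67 vmin/max (np.int64(162), np.int64(164))
[  0   0   0   0   0   0   0   0   0   0   0   0   0   0   0   0   0  92
 150  43   0   0   0   0   0   0]
26.45 16.91354095270541 [ 549.5 -310.6  184.6] [-0.7  3.4  0.8] [ 0.59  0.18 -0.  ]
```

7.85 rad turned so far. The pin is still flush and sinking with the hub.

>>> move_arm(
  motion="-0.48 0.04 -0.02 0 0 0;-0.95 0.13 -0.03 0 0 0;-1.41 0.26 -0.05 0 0 0;-1.86 0.45 -0.07 0 0 0;-2.28 0.68 -0.08 0 0 0",
)

```text
time: 26.87
tool_pos: [528.1, -304.1, 183.8]
tcp_rot: [-89.9, -0.0, -83.0]
ft_force: [6.7, 1.2, -2.0]
finger_gap: 17.2
```

```bash
python3 -c "
from red import *
red('p12')"
```

```text
top red px 0 wsum 0 centroid None None vmin/max None
[0 0 0 0 0 0 0 0 0 0 0 0 0 0 0 0 0 0 0 0 0 0 0 0 0 0]
scene red px 10 wsum 466 centroid 275.5 163.0 vmin/max (np.int64(162), np.int64(164))
[  0   0   0   0   0   0   0   0   0   0   0   0   0   0   0   0   0 109
 172  59   0   0   0   0   0   0]
26.9667 17.030665399580084 [ 527.5 -303.6  183.8] [ 2.   4.1 -0.3] [ 0.61 -0.37 -0.01]
```

>>> move_arm(
  motion="-0.40 0.27 -0.02 0 0 0;-0.76 0.59 -0.03 0 0 0;-1.09 0.94 -0.05 0 0 0;-1.39 1.32 -0.07 0 0 0;-1.64 1.73 -0.08 0 0 0",
)

```text
time: 27.38
tool_pos: [511.9, -287.4, 183.0]
tcp_rot: [-89.9, -0.1, -83.0]
ft_force: [8.4, -0.8, -4.9]
finger_gap: 17.2
```

```bash
python3 -c "
from red import *
red('p13')"
```

```text
top red px 4 wsum 0 centroid 286.5 167.5 vmin/max (np.int64(167), np.int64(168))
[ 0  0  0  0  0  0  0  0  0  0  0  0 31 29  0  0  0  0  0  0  0  0  0  0
  0  0]
scene red px 19 wsum 866 centroid 275.63 161.74 vmin/max (np.int64(160), np.int64(164))
[  0   0   0   0   0   0   0   0   0   0   0   0   0   0   0 113 129 113
 107  67   0   0   0   0   0   0]
27.4833 16.797428474198345 [ 511.6 -286.7  183. ] [ 3.9  1.9 -2.9] [ 0.31 -0.73 -0.04]
```

The pin popped: the red area in the scene view grew from 10 to 19 px and now reaches 3 px higher. I'll stop here, release and retreat upward.

>>> move_arm(
  motion="0 0 0 0 0 0;0 0 0 0 0 0;0 0 0 0 0 0;0 0 0 0 0 0;0 0 0 0 0 0;0 0 1 0 0 0;0 0 3 0 0 0;0 0 6 0 0 0;0 0 9 0 0 0;0 0 12 0 0 0",
  fingers=5.5,
)

```text
time: 28.32
tool_pos: [511.2, -286.6, 305.2]
tcp_rot: [-90.0, -0.0, -83.0]
ft_force: [0.1, -0.1, 0.9]
finger_gap: 55.2
```

>>> move_arm(
  motion="-1 -3 1 0 0 0;-3 -6.5 1 0 0 0;-5 -10 1 0 0 0;-7 -13.5 1 0 0 0;-9 -17 1 0 0 0;-11 -20 1 0 0 0;-12 -22 1 0 0 0;-12 -22 1 0 0 0;-12 -22 1 0 0 0",
)

```text
time: 29.07
tool_pos: [390.4, -507.8, 313.5]
tcp_rot: [-90.0, 0.0, -83.1]
ft_force: [0.4, 0.2, -0.5]
finger_gap: 54.7
```

Run:
```python
from red import *
red('end')
f=lambda i,x,y,w,h,k:cv2.resize(i[y:y+h,x:x+w],None,fx=k,fy=k,interpolation=cv2.INTER_CUBIC)
a,b=cv2.imread("pics/end_top.png"),cv2.imread("pics/end_scene.png")
cv2.imwrite("pics/c9.png",np.hstack([f(a,215,125,100,130,4),f(b,220,115,100,130,4)]))
```

```text
top red px 20 wsum 693 centroid 285.9 168.05 vmin/max (np.int64(166), np.int64(170))
[  0   0   0   0   0   0   0   0   0   0   0  41  98 145 138  77   0   0
   0   0   0   0   0   0   0   0]
scene red px 22 wsum 1185 centroid 275.73 161.41 vmin/max (np.int64(159), np.int64(164))
[  0   0   0   0   0   0   0   0   0   0   0   0   0   0  44 161 168 118
 107  61   0   0   0   0   0   0]
29.1667 55.126343805411956 [ 391.9 -506.3  313.7] [-0.5  1.   0.3] [ 0.01  0.01 -0.03]
```

View pics/c9.png

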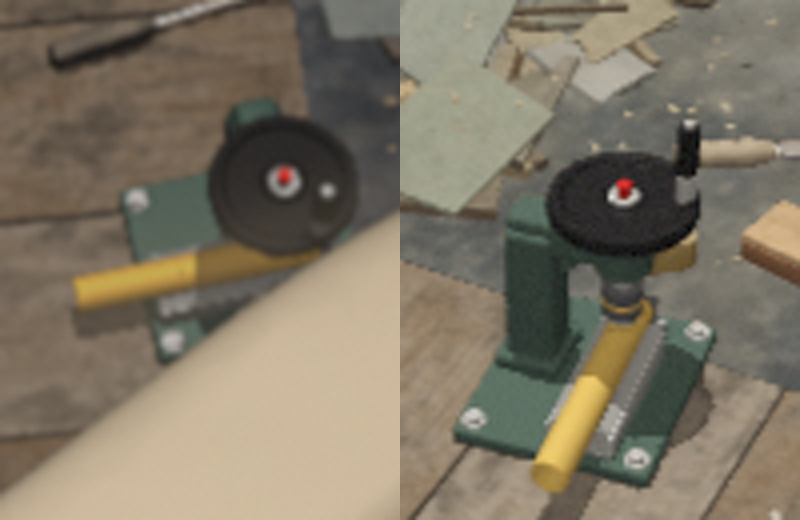

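The red pin stands out, at about (285,175) in the top tile and (624,188) in the scene tile. The tube's outer end is unchanged at (553,470), and the gripper is clear.

```bash
python3 -c "
from bench import r
print(r.hand_in())"
```

```text
the job is handed in; nothing more can be done
None
```

The tube is home against the stop and clamped with the red pin out. I handed the job in about 29 s into the 61 s allowed; the hand-in gave no verdict.

- **Tube:** I took it from the rest, laid it in the V-groove and slid it in until it met the end stop. The tool's y position stalled at -123.0 mm and the force rose to about 14 N, well under the 40 N limit. I then let go.
- **Clamp:** I turned the handwheel clockwise by about 8.9 rad. From 4.2 rad on I went in 30° (0.52 rad) steps, checking the pin after each one, and stopped at the step where it popped. The wheel can therefore have gone at most about 0.5 rad past the pop, against the 0.8 rad allowed.
- **Last checks:** Both cameras show the pin standing out, with the red area in the scene view up from about 10 to 22 px. The tube's outer end appears in the same place as just after I released it. The gripper is clear, the wrist force is near zero, and I never went near the tape measure or sanding block.
- **What disagreed:**
    - The finger tips sat about 30 mm above the reported TCP. The first close at the nominal height rode up on the tube's top side and pressed it with about 8 N, so I regripped lower.
    - The two cameras differed by about 7 mm in x, so I averaged them.
    - The force between the foot and the tube could not be measured; I judged it only from the pin.

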